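Strip the film unwinder for a fresh roll

ROBOT

A 6-joint arm with a two-finger parallel gripper is mounted at the origin on the work surface. World frame = base frame: x ahead of the robot, y to its left, z up, the work surface at z = 0. Lengths are in m, angles in degrees, forces in N, time in s.
With the tool pointing down it reaches from about 0.35 to 0.8 m from the base axis. Payload 7.3 kg.
Tool frame: the origin (TCP) lies midway between the tips of the shut fingers; the grasp point (between the pads) lies r.grip_point_offset behind it (r.grip_point_offset is the distance from the TCP to the grasp point, in m); z points along the fingers, y is the direction in which the jaws open and shut (so a half turn about z gives the same grasp; the last joint's range is limited). The gripper opens to 85 mm and grips with 20 to 120 N. Pads are 22 mm wide; open, the fingers measure 114 mm over their backs; the gripper's body (76 mm by 85 mm) begins 54 mm behind the grasp point. The pads swing forward as they close: fully open they stand 13 mm farther back than shut.
Start: joints at [-76.49, 19.595, 87.324, -0, 73.075, -8.365], TCP at [0.196, -0.487, 0.231] pointing down, gripper open.
Joint ranges: [-145.02, 145.02], [-44.19, 115.74], [2.07, 154.8], [-57.11, 237.11], [16.16, 152.29], [-177.93, 177.93]. Speed limits (degrees/s): [147.25, 147.25, 180, 180, 180, 180].

INTERFACE

Orientations are given as a 3x3 rotation matrix whose columns are the frame's x, y, z axes.
In Python, from workcell import r gives the robot as it stands.
- The arm moves only by the tool carry_out, never from a script. Its argument "series" is a list of rows, each a list of 3 entries, a list of its own where there are three numbers: the gripper's target within -1 to 1 (fully open at 1, half-way at 0, shut at -1), then the shift along the tool's x, y, z in cm, then the turn about the tool's z in degrees. In form: [[claw, [tx, ty, tz], spin], ...]. A call has 1 to 12 rows; each row shifts and turns the pose as measured when the row begins, along the tool's axes as they then stand; what a row does not reach is not made up. A row lasts 1/12 s, in which the tool goes at most 41.7 mm and 7.16 degrees, less where a joint would pass 70% of its speed; a pose out of reach is approached as far as the arm can. A call with a gripper value outside its range is refused whole. The fingers move at their own pace and stop on an object; "squeeze" is the grip in N (left out, the last holds). Time passes only in rows, so rows that do not move let the fingers close. It gives the time, the measured TCP pose, the force and the opening at its end, in the units of the state.
- r.sense(): the state, without advancing time (a new reading comes with each control period).
- r.get_image(name): name is "side" or "top"; returns (picture, depth): 480x640x3 uint8, red, green, blue; 480x640 float32, m along the optical axis (not along the pixel's ray), 0 where there is no reading.
- r.calibration(name): a dict with "K" (3x3 intrinsics, pixels), "extrinsics" (4x4, takes a point from camera to world coordinates). Camera axes: x right, y up, looking along -z (the intrinsics and any distortion apply to the point x, -y, -z); pixel columns grow to the right and rows downward; lengths in m; the calibration is good to about 2 mm. A picture is of the moment at which its call begins. calibration takes no time and is no camera call.
- r.hand_in(): hands the job in, once; it reports no verdict.
The state is a dict: "time_s": time; "q": joint angles; "dq": joint speeds; "effort": joint torques, N m; "ee_pos": TCP position; "tool_rot": TCP orientation; "contact_force": force on the tool from outside, world axes, zero at the start; "torque": the same for the moment, N m; "finger_gap": finger opening in m.
Only numpy, scipy, OpenCV 4.12 (cv2) and the standard library are available. Lean on these libraries where they do the work, as an engineer would, in place of code of your own. Each camera call takes 0.05 s, during which the arm holds its last target. There are 200 camera calls.

TASK

Get the film unwinder ready for a fresh roll: pick the stray mushroom off its freely spinning turntable and put it into the empty punnet, let go of it, and only then take the screw cap off the top of the spindle. Nobody remembers which way this cap is threaded, so try loosening it both ways until it comes free, and finish still gripping it, held level and still, lifted a few centimetres clear straight above the spindle. Do not push the other things on the bench about.

Things in the scene. Friction and masses are not known exactly. Their poses are not given: they have to be found in the camera images.
- unwinder: Film-roll unwinder fixed to the bench, left or right of the punnet: round base 176 mm across, 20 mm high, steel spindle up its middle (38 mm thick up to 66 mm, thinner above; it does not turn). An aluminium turntable, 220 mm across, turns round it, top face 32 mm above the bench. Origin on the bench on the spindle axis, z up.
- platter (a joint): Angle (rad, anticlockwise from above) of the unwinder's turntable: spins freely at a touch, without end stops, independently of spindle and cap.
- spindle_top (a point): Centre of the flat top of the bare spindle, 100 mm above the bench, under the cap; z up. Its quick thread is right- or left-handed, drawn afresh each time. Turned the right way the cap is free to lift straight off after 50 to 68 degrees and stops at 80 to 98 (70 to 78 degrees always frees it, so does going on to the stop). The wrong way it stops dead within 4 to 24 degrees.
- cap: Loose grey plastic screw cap on the spindle, z up, about 60 g, 50 mm high. Origin: centre of its open underside, at the start 72 mm above the bench (top at 122 mm). Upper 22 mm: solid round grip 50 mm in diameter; below, a skirt 46 mm across. It turns easily without climbing; until freed it can rise only 3 mm, then is held fast. Once freed it needs lifting 28 mm to leave the spindle.
- cap_grip (a point): Centre of the cap's round grip, on its axis 39 mm above its underside.
- mushroom: Loose stray mushroom standing on its stalk on the turntable, about 80 mm from the spindle axis, on any side of it. 44 mm high; cap 46 mm in diameter, widest from 20 to 29 mm above its foot; stalk 28 mm thick. Origin at the centre of the foot of the stalk, z up towards the cap's crown. About 30 g.
- mushroom_mid (a point): Centre of the mushroom, on its axis 24 mm above the foot.
- punnet: Empty black plastic punnet, held fast to the bench: 150 mm along its x, 110 mm along its y, 50 mm high, 3 mm walls and floor, open at the top. Origin at the centre of its underside.
- punnet_in (a point): Centre of the punnet's inner floor, axes as the punnet's.
- full_punnet: Bystander: black punnet 140 x 180 mm heaped with mushrooms, about 90 mm high; origin at the centre of its underside.
- label_roll: Bystander: paper label roll, 60 mm in diameter, 40 mm high; origin at the centre of its underside.
- film_core: Bystander: upright empty cardboard film core, 76 mm in diameter, 85 mm high; origin at the centre of its underside.
- mug: Bystander: red mug, 80 mm in diameter, 85 mm high; origin at the centre of its underside.
- tub: Bystander: white bowl, 110 mm in diameter, 60 mm high; origin at the centre of its underside.
- tape_roll: Bystander: clear tape roll, 90 mm in diameter, 45 mm high; origin at the centre of its underside.
- tally_block: Bystander: block of paper, 90 x 65 x 22 mm; origin at the centre of its underside.
Mind the look-alikes: they are no part of the job. What is shaped like the mushroom but brown or purple is not meant.

How it is judged (in metres and radians):
On the way, in this order (a step that is already met when the one before it is completed fails the run):
1. the mushroom lies in the empty punnet, let go, with the cap still on the spindle (x of mushroom_mid in the frame of punnet_in between -0.072 and 0.072 m and y of mushroom_mid in the frame of punnet_in between -0.052 and 0.052 m and z of mushroom_mid in the frame of punnet_in between 0 and 0.045 m and linear speed of mushroom below 0.05 m/s and contact force between mushroom and the fingers below 0.1 N and z of cap in the frame of spindle_top below -0.015 m), for 0.2 s.
2. the cap is gripped, lifted clear above the spindle (z of cap in the frame of spindle_top above 0.02 m and horizontal distance between cap and spindle_top below 0.06 m and angle between cap's own z axis and vertical below 0.35 rad and contact force between cap and the fingers above 1 N), for 0.2 s.
At the end, for the whole second after the job is handed in: Cap gripped by the fingers, underside over 20 mm above the spindle's top, within 60 mm sideways of its axis, tilted under 20 degrees, still (under 30 mm/s); mushroom in the punnet (centre within the walls, under 45 mm above the floor), let go and at rest (all of step 2 and linear speed of cap below 0.03 m/s and x of mushroom_mid in the frame of punnet_in between -0.072 and 0.072 m and y of mushroom_mid in the frame of punnet_in between -0.052 and 0.052 m and z of mushroom_mid in the frame of punnet_in between 0 and 0.045 m and linear speed of mushroom below 0.05 m/s and contact force between mushroom and the fingers below 0.1 N); the arm keeps its last pose, push and grip.
It fails at once if the cap comes off before the mushroom is in the punnet (z of cap in the frame of spindle_top above 0 m and not (x of mushroom_mid in the frame of punnet_in between -0.072 and 0.072 m and y of mushroom_mid in the frame of punnet_in between -0.052 and 0.052 m and z of mushroom_mid in the frame of punnet_in between 0 and 0.045 m)).
It fails at once if a bystander is pushed more than 30 mm (distance of any of full_punnet, label_roll, film_core, mug, tub, tape_roll, tally_block from where it was at the start of the episode above 0.03 m).
It also fails if it takes over 61 s, if anything falls off the work surface, if the arm or the gripper's body presses on something with over 40 N, if the wrist force passes 120 N, or if a joint passes its speed limit or range.

## Working session

There is one attempt and no reset: what is moved stays moved. The work goes in short steps, Python scripts to look and compute and a tool call to move; the robot and the scene stay as the last step left them, time stands still between calls to the robot, and variables do not carry over. Pictures are saved under pics/ and viewed, about 8 in all and at most 12, crops included, and the job is handed in when it is done.

Besides the shell and the picture viewer there is one more tool, called after "Emit:" as name([rows], argument=value, ...), one row to a line, values as JSON. carry_out: Moves the arm, as the interface text tells. Its arguments: {"type":"object","properties":{"series":{"type":"array","items":{"type":"array"}},"squeeze":{"type":"number"}},"required":["series"]}

```bash
mkdir -p pics; cat > h.py <<'E'
import numpy as np, cv2
from workcell import r
def cal(n):
    c=r.calibration(n); return np.array(c["K"]),np.array(c["extrinsics"]),c
def pts(n,depth):
    K,E,_=cal(n); v,u=np.mgrid[:480,:640]
    d=depth; P=np.stack([(u-K[0,2])/K[0,0]*d,-(v-K[1,2])/K[1,1]*d,-d,np.ones_like(d)],-1)
    return (P@E.T)[...,:3]
def ray(n,u,v,z):
    K,E,_=cal(n); d=E[:3,:3]@np.array([(u-K[0,2])/K[0,0],-(v-K[1,2])/K[1,1],-1]); o=E[:3,3]
    return o+d*(z-o[2])/d[2]
def save(n,img): cv2.imwrite("pics/"+n,img[...,::-1])
E
python3 - <<'E'
from h import *
for n in("top","side"):
    i,d=r.get_image(n); save(n+"0.png",i); np.savez("/tmp/"+n+"0.npz",i=i,d=d); print({k:np.round(v,3).tolist() if not isinstance(v,str) else v for k,v in cal(n)[2].items()})
print(r.grip_point_offset,r.sense())
E
```

```text
{'K': [[441.33, 0.0, 316.145], [0.0, 441.33, 235.884], [0.0, 0.0, 1.0]], 'extrinsics': [[-0.03, 0.996, -0.081, 0.489], [-0.999, -0.028, 0.024, 0.002], [0.022, 0.081, 0.996, 1.164], [0.0, 0.0, 0.0, 1.0]]}
{'K': [[479.461, 0.0, 318.659], [0.0, 479.461, 248.253], [0.0, 0.0, 1.0]], 'extrinsics': [[-0.985, 0.108, -0.132, 0.451], [-0.169, -0.535, 0.828, 0.89], [0.019, 0.838, 0.545, 0.672], [0.0, 0.0, 0.0, 1.0]]}
0.0187 {'time_s': 0.1, 'q': array([-7.64904298e+01,  1.96321079e+01,  8.73718857e+01,  6.07432168e-04,
        7.30751627e+01, -8.36291584e+00]), 'dq': array([-0.04189511, -0.06028315, -0.23921014,  0.01317407, -0.07631594,
        0.03067174]), 'effort': array([ 1.50966982e-03, -4.34449661e+01, -2.46490717e+01, -1.93531432e-04,
        4.55902016e-03, -1.55449294e-05]), 'ee_pos': array([ 0.19554255, -0.48683691,  0.23069772]), 'tool_rot': array([[ 9.28016445e-01,  3.72539100e-01, -3.12876183e-04],
       [ 3.72539171e-01, -9.28015493e-01,  1.34568162e-03],
       [ 2.10965072e-04, -1.36537330e-03, -9.99999046e-01]]), 'contact_force': array([-0.55882525,  0.79299996, -0.0094833 ]), 'torque': array([-0.0116332 , -0.00658758, -0.02613002]), 'finger_gap': 0.08540400181059397}
```

View pics/top0.png

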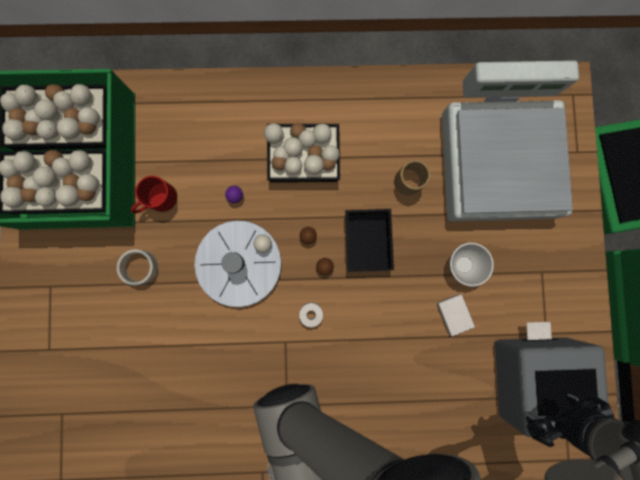

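View pics/side0.png

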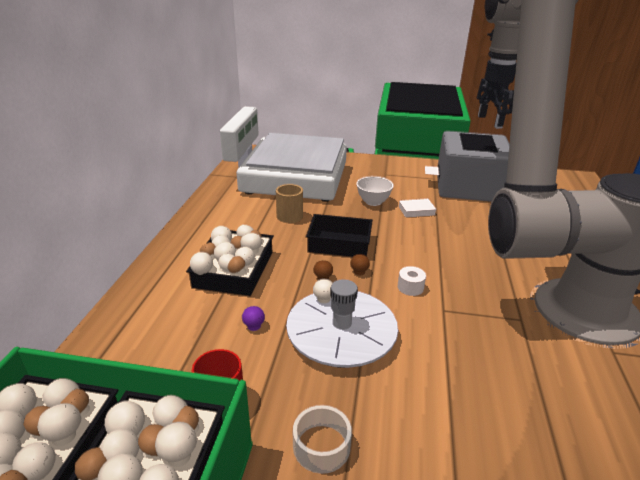

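The top view shows the turntable at about (237,263), with the cap at (233,262) and a white mushroom on it at (262,243). The empty punnet is at (369,240). The side view shows that mushroom at (324,291) behind the cap at (343,298).

Things that could be mistaken for the mushroom: brown ones at (308,235) and (325,267), a purple one at (234,194), and white ones heaped in the full punnet around (303,150) and in the green crates. The one to take is the white one on the turntable, (262,243).

```bash
python3 - <<'E'
from h import *
z=np.load("/tmp/top0.npz"); i,d=z["i"],z["d"]; P=pts("top",d)
s=i[195:320,180:400]; save("crop.png",cv2.resize(s,None,fx=3.6,fy=3.6,interpolation=cv2.INTER_CUBIC))
def rep(nm,m,zz):
    m=m.astype(np.uint8); n,l,st,c=cv2.connectedComponentsWithStats(m)
    for k in range(1,n):
        if st[k,4]>60:
            q=P[l==k]; (u,v),R=cv2.minEnclosingCircle(np.argwhere(l==k)[:,::-1].astype(np.float32))
            print(nm,st[k].tolist(),c[k].round(1),"ray",ray("top",u,v,zz).round(4),"R",round(R,1),"med",np.median(q,0).round(4),"min",q.min(0).round(3),"max",q.max(0).round(3))
box=np.zeros((480,640),bool); box[205:315,185:300]=1
h=P[...,2]
rep("cap",box&(h>.1),.122)
rep("mush",box&(h>.055)&(h<.1)&(i[...,0]>i[...,2].astype(int)+8)&(np.mgrid[:480,:640][1]>245),.058)
rep("plat",box&(h>.022)&(h<.042),.032)
dark=(i.max(-1)<45); b2=np.zeros_like(box); b2[200:285,335:405]=1
m=(dark&b2).astype(np.uint8); cs,_=cv2.findContours(m,0,1); c=max(cs,key=cv2.contourArea); rc=cv2.minAreaRect(c); print(rc,cv2.contourArea(c))
for u,v in cv2.boxPoints(rc): print(ray("top",u,v,.05).round(3))
# obstacles
for nm,(u,v) in dict(br1=(308,235),br2=(325,267),pur=(234,194),label=(303,316),full=(303,150),core=(136,268),mug=(153,194)).items(): print(nm,ray("top",u,v,.05).round(3),P[v,u].round(3))
z=np.load("/tmp/side0.npz"); i2,d2=z["i"],z["d"]; Q=pts("side",d2)
m=(Q[...,2]>.105)&(abs(Q[...,0]-.45)<.15)&(abs(Q[...,1]-.2)<.12)
q=Q[m]; print("side cap",len(q),q.min(0).round(3),q.max(0).round(3),np.median(q,0).round(3))
E
```

```text
cap [221, 252, 23, 21, 379] [232.4 261.9] ray [0.5178 0.1755 0.122 ] R 11.4 med [0.5172 0.1758 0.1217] min [0.493 0.151 0.104] max [0.541 0.202 0.128]
mush [254, 235, 17, 17, 238] [262.1 242.9] ray [0.5642 0.1113 0.058 ] R 8.6 med [0.5631 0.1096 0.0719] min [0.544 0.09  0.056] max [0.584 0.131 0.079]
plat [195, 220, 86, 86, 5121] [236.8 264.1] ray [0.5163 0.1764 0.032 ] R 43.2 med [0.5103 0.1776 0.0318] min [0.41  0.069 0.024] max [0.628 0.286 0.039]
((368.75140380859375, 240.2869873046875), (60.58808898925781, 45.37629699707031), 87.87889862060547) 2619.5
[ 0.641 -0.1    0.05 ]
[ 0.642 -0.217  0.05 ]
[ 0.488 -0.216  0.05 ]
[ 0.487 -0.101  0.05 ]
br1 [ 0.582 -0.005  0.05 ] [ 0.582 -0.005  0.043]
br2 [ 0.5   -0.045  0.05 ] [ 0.5   -0.045  0.043]
pur [0.692 0.181 0.05 ] [0.693 0.182 0.042]
label [0.379 0.014 0.05 ] [0.378 0.014 0.04 ]
full [0.801 0.002 0.05 ] [0.801 0.002 0.05 ]
core [0.511 0.427 0.05 ] [0.512 0.446 0.001]
mug [0.697 0.385 0.05 ] [0.705 0.4   0.005]
side cap 530 [0.49  0.154 0.105] [0.541 0.205 0.125] [0.515 0.188 0.122]
```

View pics/crop.png

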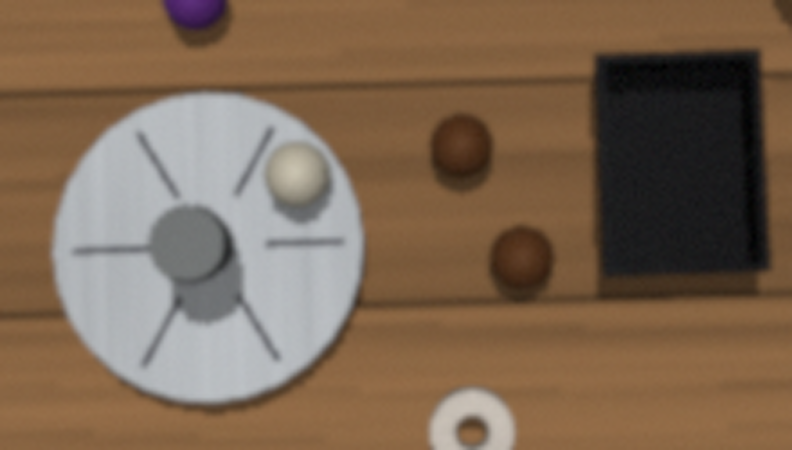

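Measurements agree with the description: the cap axis is at (0.517, 0.176), and the mushroom is at (0.5635, 0.111), 80 mm from that axis with its top at about 0.076. The punnet centre is at (0.564, -0.158), long side along x. The crop shows the white mushroom alone on the turntable, so the choice holds. I'll grip it with the jaws tangential to the turntable.

Emit:
carry_out([
  [1,[3.1,-2.3,0],0],
  [1,[3.1,-2.3,0],0],
  [1,[3.1,-2.3,0],0],
  [1,[3.1,-2.3,0],0],
  [1,[3.1,-2.3,0],0],
  [1,[3.1,-2.3,0],0],
  [1,[3.1,-2.3,0],0],
  [1,[3.1,-2.3,0],0],
  [1,[3.1,-2.3,0],0],
  [1,[3.1,-2.3,0],0],
  [1,[3.1,-2.3,0],0],
  [1,[3.1,-2.3,0],0],
], squeeze=25)

```text
time_s: 1.1
ee_pos: [0.443, -0.0802, 0.2269]
tool_rot: [[0.933, 0.359, -0.005], [0.359, -0.933, 0.005], [-0.003, -0.006, -1.0]]
contact_force: [1.0, -0.6, 0.2]
finger_gap: 0.0853
```

Emit:
carry_out([
  [1,[0,0,0],-7],
  [1,[0,0,0],-7],
  [1,[0,0,0],-7],
  [1,[0,0,0],-7],
  [1,[0,0,0],-7],
  [1,[0,0,0],-7],
  [1,[0,0,0],-7],
  [1,[0,0,0],-7],
  [1,[0,0,0],-7],
  [1,[0,0,0],-7],
  [1,[0,0,0],-7],
  [1,[0,0,0],-7],
])

```text
time_s: 2.1
ee_pos: [0.4439, -0.0687, 0.2228]
tool_rot: [[-0.293, 0.956, -0.013], [0.956, 0.293, 0.01], [0.013, -0.009, -1.0]]
contact_force: [-0.2, 0.1, 0.7]
finger_gap: 0.0857
```

```bash
cat >> h.py <<'E'
def to(x,y,z,psi):
    "tool-frame shift (cm) and spin (deg) to reach TCP x,y,z with jaw axis at psi"
    s=r.sense(); R=np.array(s["tool_rot"]); p=np.array(s["ee_pos"])
    a=np.degrees(np.arctan2(R[1,1],R[0,1])); sp=-((psi-a+90)%180-90)
    print("t",round(s["time_s"],2),"tcp",p.round(4),"jaw",round(a,1),"q",np.round(s["q"],0),"gap",round(s["finger_gap"],4),"F",np.round(s["contact_force"],1))
    print("shift cm",(R.T@(np.array([x,y,z])-p)*100).round(2),"spin",round(sp,1),"tilt",round(np.degrees(np.arccos(-R[2,2])),2))
E
python3 -c "
from h import *
to(.5635,.111,.14,35.6)"
```

```text
t 2.1 tcp [ 0.4439 -0.0687  0.2228] jaw 17.0 q [-19.  13.  99.   0.  70. -36.] gap 0.0857 F [-0.2  0.1  0.7]
shift cm [13.56 16.77  8.3 ] spin -18.6 tilt 0.93
```

Emit:
carry_out([
  [1,[0,0,0],-6.2],
  [1,[0,0,0],-6.2],
  [1,[0,0,0],-6.2],
  [1,[1.3,3.3,1.3],0],
  [1,[1.3,3.3,1.3],0],
  [1,[1.3,3.3,1.3],0],
  [1,[1.3,3.3,1.3],0],
  [1,[1.3,3.3,1.3],0],
  [1,[0.6,2,0.7],0],
  [1,[0,0,0],0],
])

```text
time_s: 2.93
ee_pos: [0.5508, 0.1053, 0.1451]
tool_rot: [[-0.599, 0.801, -0.016], [0.801, 0.599, 0.009], [0.017, -0.008, -1.0]]
contact_force: [-1.6, -0.5, -0.6]
finger_gap: 0.0855
```

```bash
python3 -c "
from h import *
to(.5635,.111,.14,35.6)
i,d=r.get_image('side'); save('s1.png',cv2.resize(i[180:420,200:520],None,fx=2.4,fy=2.4))"
```

```text
t 2.93 tcp [0.5508 0.1053 0.1451] jaw 36.8 q [  3.  28.  88.   1.  65. -34.] gap 0.0855 F [-1.6 -0.5 -0.6]
shift cm [-0.31  1.36  0.5 ] spin 1.2 tilt 1.04
```

View pics/s1.png

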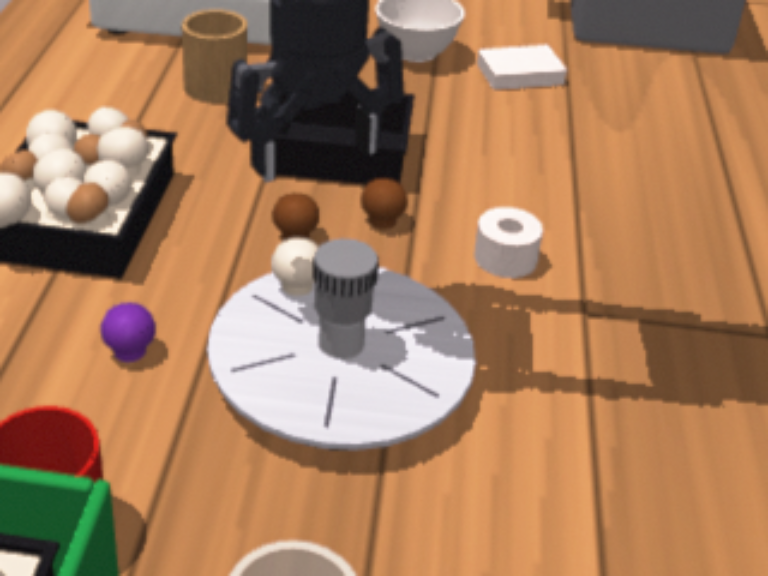

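The fingers hang behind and above the white mushroom, which is at (297,265) in the crop. The cap at (345,270) is clear. Next I'll align and go down.

Emit:
carry_out([
  [1,[-0.3,1.4,0],1.2],
  [1,[0,0.2,1],0],
  [1,[0,0,2.5],0],
  [1,[0,0,2.5],0],
  [1,[0,0,0.8],0],
  [1,[0,0,0],0],
])

```text
time_s: 3.48
ee_pos: [0.5609, 0.1073, 0.0751]
tool_rot: [[-0.582, 0.813, -0.018], [0.813, 0.582, 0.006], [0.015, -0.011, -1.0]]
contact_force: [-0.4, -0.1, 0.5]
finger_gap: 0.0853
```

```bash
python3 -c "
from h import *
to(.5635,.111,.037,35.6)"
```

```text
t 3.48 tcp [0.5609 0.1073 0.0751] jaw 35.6 q [  3.  34.  90.   0.  57. -33.] gap 0.0853 F [-0.4 -0.1  0.5]
shift cm [0.09 0.46 3.81] spin -0.0 tilt 1.07
```

Emit:
carry_out([
  [1,[0.1,0.5,1.2],0],
  [1,[0,0.1,1.3],0],
  [1,[0,0,1.1],0],
  [1,[0,0,0.3],0],
  [-1,[0,0,0],0],
  [-1,[0,0,0],0],
  [-1,[0,0,0],0],
  [-1,[0,0,0],0],
  [-1,[0,0,0],0],
  [-1,[0,0,0],0],
  [-1,[0,0,0],0],
  [-1,[0,0,0],0],
], squeeze=25)

```text
time_s: 4.48
ee_pos: [0.5678, 0.1104, 0.0394]
tool_rot: [[-0.58, 0.814, -0.008], [0.814, 0.58, 0.006], [0.01, -0.003, -1.0]]
contact_force: [-0.0, 0.6, -0.7]
finger_gap: 0.0448
```

Emit:
carry_out([
  [-1,[0,0,-1.5],0],
  [-1,[0,0,-3],0],
  [-1,[0,0,-3],0],
  [-1,[0,0,-1.5],0],
  [-1,[-2.7,-2,0],0],
  [-1,[-2.7,-2,0],0],
  [-1,[-2.7,-2,0],0],
  [-1,[-2.7,-2,0],0],
  [-1,[-2.7,-2,0],0],
  [-1,[-2.7,-2,0],0],
  [-1,[-2.7,-2,0],0],
  [-1,[0,0,0],0],
])

```text
time_s: 5.48
ee_pos: [0.5647, -0.1328, 0.1333]
tool_rot: [[-0.587, 0.81, -0.006], [0.81, 0.587, 0.005], [0.007, -0.002, -1.0]]
contact_force: [1.7, -0.2, 0.5]
finger_gap: 0.0447
```

Emit:
carry_out([
  [-1,[0,0,0],6],
  [-1,[0,0,0],6],
  [-1,[0,0,0],6],
  [-1,[0,0,0],6],
  [-1,[0,0,0],6],
  [-1,[0,0,0],0],
])

```text
time_s: 5.98
ee_pos: [0.5636, -0.1354, 0.1329]
tool_rot: [[-0.072, 0.997, -0.007], [0.997, 0.072, 0.005], [0.006, -0.006, -1.0]]
contact_force: [-0.6, 0.9, -0.6]
finger_gap: 0.0448
```

```bash
python3 -c "
from h import *
to(.5645,-.158,.08,0)
i,d=r.get_image('side'); save('s2.png',cv2.resize(i[130:370,200:520],None,fx=2.4,fy=2.4))"
```

```text
t 5.98 tcp [ 0.5636 -0.1354  0.1329] jaw 4.2 q [-21.  31.  86.   0.  64. -25.] gap 0.0448 F [-0.6  0.9 -0.6]
shift cm [-2.29 -0.04  5.27] spin 4.2 tilt 0.5
```

View pics/s2.png

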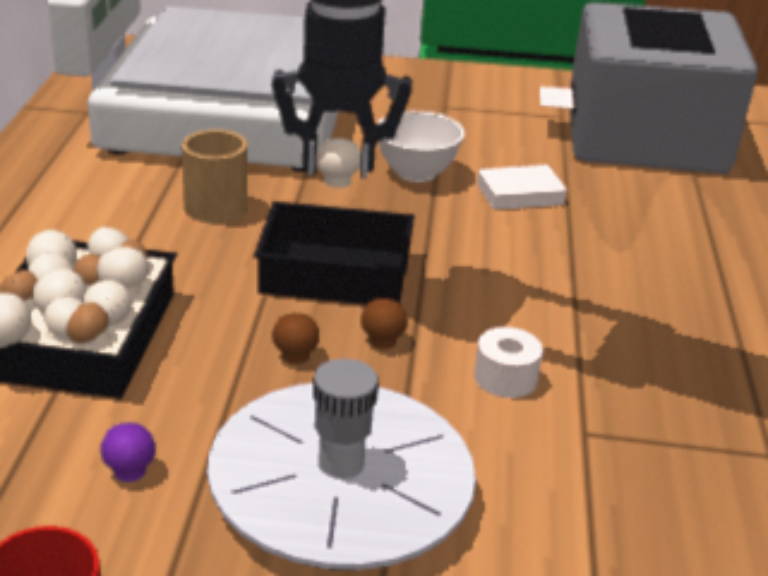

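The mushroom is held upright at (340,160) in the crop, just before the empty punnet at (335,250), and the turntable is bare. I'll move over and lower it.

Emit:
carry_out([
  [-1,[-1.5,0,0],4],
  [-1,[-1,0,1],0],
  [-1,[-0.2,0,2.5],0],
  [-1,[0,0,2.5],0],
  [-1,[0,0,2.5],0],
  [-1,[0,0,1],0],
  [-1,[0,0,0],0],
])

```text
time_s: 6.62
ee_pos: [0.5653, -0.1629, 0.0332]
tool_rot: [[-0.035, 0.999, -0.003], [0.999, 0.035, 0.004], [0.004, -0.003, -1.0]]
contact_force: [-0.4, -0.0, -0.3]
finger_gap: 0.0446
```

```bash
python3 -c "
from h import *
to(.5645,-.158,.017,0)"
```

```text
t 6.62 tcp [ 0.5653 -0.1629  0.0332] jaw 2.0 q [-24.  39.  90.   0.  52. -26.] gap 0.0446 F [-0.4 -0.  -0.3]
shift cm [ 0.48 -0.06  1.63] spin 2.0 tilt 0.3
```

Emit:
carry_out([
  [-1,[0.3,0,0.8],0],
  [-1,[0,0,0.7],0],
  [-1,[0,0,0.2],0],
  [-1,[0,0,0],0],
  [0.7,[0,0,0],0],
  [0.7,[0,0,0],0],
  [0.7,[0,0,0],0],
  [0.7,[0,0,0],0],
  [0.7,[0,0,0],0],
  [0.7,[0,0,-1],0],
  [0.7,[0,0,-3],0],
  [0.7,[0,0,-3],0],
])

```text
time_s: 7.62
ee_pos: [0.5641, -0.1589, 0.0865]
tool_rot: [[-0.041, 0.999, -0.008], [0.999, 0.041, 0.006], [0.007, -0.007, -1.0]]
contact_force: [1.2, -0.2, -0.2]
finger_gap: 0.0726
```

Emit:
carry_out([
  [1,[0,0,-3],0],
  [1,[0,0,-3.5],0],
  [1,[0,0,-3],0],
  [1,[0,0,-2],0],
  [1,[3.5,0,0],0],
  [1,[3.5,0,0],0],
  [1,[3.5,0,0],0],
  [1,[3.5,0,0],0],
  [1,[3.5,0,0],0],
  [1,[3.5,0,0],0],
  [1,[3.5,0,0],0],
  [1,[0,0,0],0],
])

```text
time_s: 8.62
ee_pos: [0.5569, 0.0913, 0.2283]
tool_rot: [[-0.033, 0.999, 0.019], [0.999, 0.033, -0.0], [-0.001, 0.019, -1.0]]
contact_force: [-0.7, -0.9, -0.1]
finger_gap: 0.0857
```

```bash
python3 -c "
from h import *
to(.5172,.1758,.16,0)
i,d=r.get_image('top'); save('t2.png',cv2.resize(i[190:330,180:420],None,fx=3.2,fy=3.2))
P=pts('top',d); m=np.zeros((480,640),bool); m[205:278,343:398]=1; m&=(i.min(-1)>80)
if m.any(): print('in punnet',m.sum(),np.median(P[m],0).round(3),P[m].max(0).round(3))"
```

```text
t 8.62 tcp [0.5569 0.0913 0.2283] jaw 1.9 q [ 2. 23. 82. -0. 73. -0.] gap 0.0857 F [-0.7 -0.9 -0.1]
shift cm [ 8.58 -3.81  6.75] spin 1.9 tilt 1.07
in punnet 235 [ 0.567 -0.155  0.043] [ 0.589 -0.135  0.05 ]
```

View pics/t2.png

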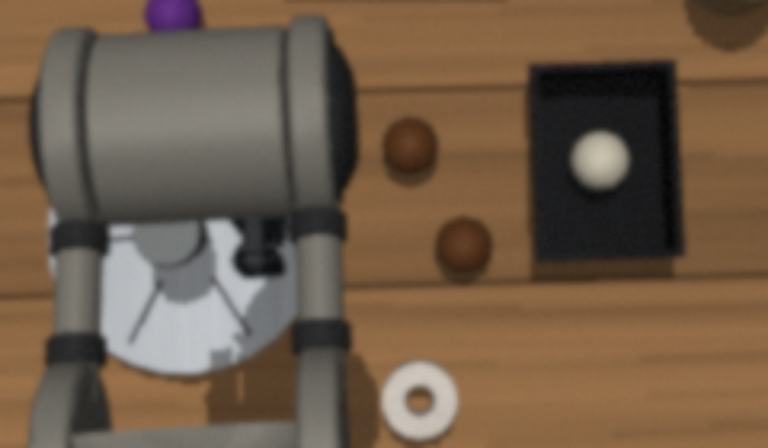

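The mushroom stands free in the punnet at (600,160) in the crop, which is (0.567, -0.155) in the world. Next I'll go to the cap.

Emit:
carry_out([
  [1,[2.9,-1.3,1],0],
  [1,[2.9,-1.3,1.5],0],
  [1,[2.6,-1.2,1.5],0],
  [1,[0,0,1],0],
  [1,[0,0,0],0],
  [1,[0,0,0],0],
])

```text
time_s: 9.17
ee_pos: [0.518, 0.1699, 0.1801]
tool_rot: [[-0.03, 0.999, 0.026], [1.0, 0.03, -0.005], [-0.005, 0.026, -1.0]]
contact_force: [-0.3, 0.1, 0.2]
finger_gap: 0.0854
```

```bash
python3 -c "
from h import *
to(.5172,.1758,.089,0)"
```

```text
t 9.17 tcp [0.518  0.1699 0.1801] jaw 1.7 q [10. 24. 90. -1. 65.  9.] gap 0.0854 F [-0.3  0.1  0.2]
shift cm [ 0.64 -0.3   9.1 ] spin 1.7 tilt 1.53
```

Emit:
carry_out([
  [1,[0.6,-0.1,1.5],0],
  [1,[0,0,2.2],0],
  [1,[0,0,2.2],0],
  [1,[0,0,1],0],
  [1,[0,0,0],0],
  [1,[0,0,0],0],
])

```text
time_s: 9.67
ee_pos: [0.5256, 0.1694, 0.1158]
tool_rot: [[-0.022, 0.999, 0.038], [1.0, 0.022, -0.004], [-0.005, 0.038, -0.999]]
contact_force: [0.5, 0.3, 0.1]
finger_gap: 0.0854
```

```bash
python3 -c "
from h import *
to(.5172,.1758,.089,0)"
```

```text
t 9.67 tcp [0.5256 0.1694 0.1158] jaw 1.3 q [10. 28. 94. -1. 56.  9.] gap 0.0854 F [0.5 0.3 0.1]
shift cm [ 0.67 -0.93  2.65] spin 1.3 tilt 2.19
```

Emit:
carry_out([
  [1,[0.7,-0.9,0.6],0],
  [1,[0.3,-0.3,0.9],0],
  [1,[0,0,0.7],0],
  [1,[0,0,0.3],0],
  [1,[0,0,0],0],
])

```text
time_s: 10.08
ee_pos: [0.5155, 0.1796, 0.092]
tool_rot: [[-0.021, 0.999, 0.044], [1.0, 0.021, -0.003], [-0.004, 0.044, -0.999]]
contact_force: [-0.6, 0.3, 0.4]
finger_gap: 0.0852
```

```bash
python3 -c "
from h import *
to(.5172,.1758,.089,0)"
```

```text
t 10.08 tcp [0.5155 0.1796 0.092 ] jaw 1.2 q [12. 29. 97. -1. 52. 11.] gap 0.0852 F [-0.6  0.3  0.4]
shift cm [-0.39  0.15  0.31] spin 1.2 tilt 2.55
```

Emit:
carry_out([
  [1,[-0.4,0.1,0.2],0],
  [1,[0,0,0],0],
  [-1,[0,0,0],0],
  [-1,[0,0,0],0],
  [-1,[0,0,0],0],
  [-1,[0,0,0],0],
  [-1,[0,0,0],0],
  [-1,[0,0,0],0],
  [-1,[0,0,0],0],
  [-1,[0,0,0],0],
], squeeze=40)

```text
time_s: 10.92
ee_pos: [0.5174, 0.1753, 0.0908]
tool_rot: [[-0.021, 0.999, 0.046], [1.0, 0.021, -0.003], [-0.004, 0.046, -0.999]]
contact_force: [-0.4, -0.0, 0.3]
finger_gap: 0.0489
```

```bash
python3 -c "
from h import *
to(.5172,.1758,.089,0); print(r.sense()['torque'])"
```

```text
t 10.92 tcp [0.5174 0.1753 0.0908] jaw 1.2 q [11. 29. 97. -1. 52. 10.] gap 0.0489 F [-0.4 -0.   0.3]
shift cm [ 0.05 -0.03  0.18] spin 1.2 tilt 2.62
[-0.00045669  0.05391873 -0.0128311 ]
```

Gripped at 48.9 mm (the cap is 50 mm). I'll try anticlockwise first, in small steps, and watch the torque.

Emit:
carry_out([
  [-1,[0,0,0],-5],
  [-1,[0,0,0],-5],
  [-1,[0,0,0],-5],
  [-1,[0,0,0],-5],
  [-1,[0,0,0],-5],
  [-1,[0,0,0],-5],
])

```text
time_s: 11.42
ee_pos: [0.5183, 0.1758, 0.091]
tool_rot: [[-0.535, 0.843, 0.048], [0.844, 0.536, -0.002], [-0.027, 0.039, -0.999]]
contact_force: [-1.1, -0.4, 0.1]
finger_gap: 0.049
```

```bash
python3 -c "
from h import *
to(.5172,.1758,.089,0); print(r.sense()['torque'])"
```

```text
t 11.42 tcp [0.5183 0.1758 0.091 ] jaw 32.4 q [ 11.  29.  97.  -1.  51. -21.] gap 0.049 F [-1.1 -0.4  0.1]
shift cm [ 0.07 -0.1   0.19] spin 32.4 tilt 2.73
[0.11572215 0.01996362 0.00140417]
```

Turned 31° with no torque, which is past any wrong-way stop, so anticlockwise loosens it. I'll go on to about 74°.

Emit:
carry_out([
  [-1,[0,0,0],-6],
  [-1,[0,0,0],-6],
  [-1,[0,0,0],-6],
  [-1,[0,0,0],-6],
  [-1,[0,0,0],-6],
  [-1,[0,0,0],-6],
  [-1,[0,0,0],-5],
  [-1,[0,0,0],0],
])

```text
time_s: 12.08
ee_pos: [0.519, 0.178, 0.0914]
tool_rot: [[-0.968, 0.247, 0.05], [0.247, 0.969, 0.001], [-0.048, 0.014, -0.999]]
contact_force: [-1.0, -0.6, 0.7]
finger_gap: 0.0487
```

```bash
python3 -c "
from h import *
to(.5172,.1758,.089,75.5); print(r.sense()['torque'])"
```

```text
t 12.08 tcp [0.519  0.178  0.0914] jaw 75.7 q [ 11.  29.  97.  -1.  51. -64.] gap 0.0487 F [-1.  -0.6  0.7]
shift cm [ 0.14 -0.26  0.23] spin 0.2 tilt 2.85
[-0.11891959  0.12391396  0.03169517]
```

Turned 74.5°. A slow trial lift comes next, with a force check.

Emit:
carry_out([
  [-1,[0,0,-0.4],0],
  [-1,[0,0,-0.4],0],
  [-1,[0,0,-0.4],0],
  [-1,[0,0,0],0],
])

```text
time_s: 12.42
ee_pos: [0.5184, 0.1777, 0.1043]
tool_rot: [[-0.966, 0.255, 0.049], [0.255, 0.967, 0.001], [-0.048, 0.014, -0.999]]
contact_force: [0.3, -0.2, -0.8]
finger_gap: 0.049
```

```bash
python3 -c "
from h import *
to(.5172,.1758,.147,75.5); print(r.sense()['torque'])"
```

```text
t 12.42 tcp [0.5184 0.1777 0.1043] jaw 75.2 q [ 11.  28.  96.  -1.  53. -64.] gap 0.049 F [ 0.3 -0.2 -0.8]
shift cm [-0.13 -0.16 -4.27] spin -0.3 tilt 2.83
[ 0.04750719  0.01177366 -0.03010258]
```

Emit:
carry_out([
  [-1,[0,0,-0.8],0],
  [-1,[0,0,-0.8],0],
  [-1,[0,0,-0.8],0],
  [-1,[0,0,-0.8],0],
  [-1,[0,0,-0.8],0],
  [-1,[0,0,-0.8],0],
  [-1,[0,0,-0.5],0],
  [-1,[0,0,0],0],
  [-1,[0,0,0],0],
  [-1,[0,0,0],0],
  [-1,[0,0,0],0],
  [-1,[0,0,0],0],
])

```text
time_s: 13.42
ee_pos: [0.5159, 0.1775, 0.1646]
tool_rot: [[-0.965, 0.258, 0.052], [0.258, 0.966, 0.001], [-0.05, 0.015, -0.999]]
contact_force: [0.0, -1.0, -0.6]
finger_gap: 0.0487
```

```bash
python3 -c "
from h import *
to(.5172,.1758,.157,75.5); print(r.sense()['torque'], abs(r.sense()['dq']).max())
i,d=r.get_image('side'); save('s3.png',cv2.resize(i[150:390,200:520],None,fx=2.4,fy=2.4))
j,e=r.get_image('top'); P=pts('top',e); m=np.zeros((480,640),bool); m[205:278,343:398]=1; m&=(j.min(-1)>80)
print('in punnet',m.sum(),np.median(P[m],0).round(3),P[m].max(0).round(3))"
```

```text
t 13.42 tcp [0.5159 0.1775 0.1646] jaw 75.1 q [ 11.  24.  92.  -1.  61. -64.] gap 0.0487 F [ 0.  -1.  -0.6]
shift cm [-0.13 -0.15  0.77] spin -0.4 tilt 2.99
[-0.03560745  0.02199629 -0.01178607] 0.3375302596307639
in punnet 237 [ 0.567 -0.155  0.043] [0.589 0.002 1.164]
```

View pics/s3.png

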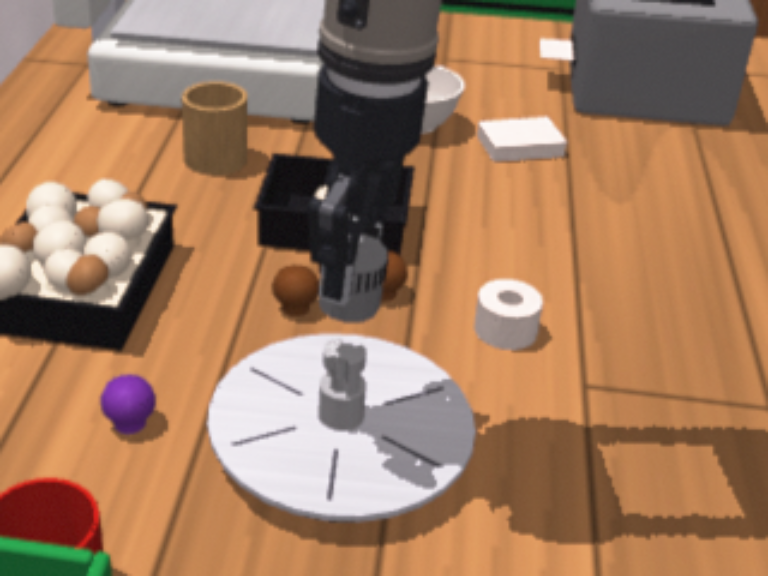

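The cap is in the gripper at (352,285), clear above the bare spindle at (345,350). It rose 74 mm, so its underside is about 45 mm above the spindle top. The mushroom is in the punnet and the bystanders in view look unmoved.

```bash
python3 -c "
from workcell import r
print(r.hand_in()); s=r.sense(); print(s['time_s'],s['finger_gap'],s['ee_pos'])"
```

```text
the job is handed in; nothing more can be done
None
the job is handed in; nothing more can be done
```

The job is done and handed in at about 13.5 s of the 61 s. I moved the white mushroom from the turntable into the empty punnet and let go of it. Then I turned the cap about 74° anticlockwise, which freed it, and lifted it off.

**Cap:** it is still gripped (finger opening 48.7 mm). Its underside is about 45 mm above the spindle top and within about 2 mm of the axis. The tool is tilted 3° and was near still at the last reading.

**Mushroom:** it stands free at (0.567, -0.155), close to the punnet's centre.

**Other checks:**
- The anticlockwise turn met no resistance, so I never tried clockwise.
- The force readings I took stayed within about 2 N.
- The other things in view looked unmoved in the last side picture, though I did not measure each one.
- No check failed or disagreed. The tool's tilt crept from about 1° to 3° over the run, and I left it since the limit is 20°.
- Handing in gives no verdict, and no reading was possible afterwards.

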